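# Push the toppled salt and pepper shakers upright in the rack

### The job

The salt and pepper shakers have both toppled against the walls of the rack's top tier and lean out over its edge. Push each one back up with your fingertips so that both stand upright on the floor of the top tier, then take your hand away. Do not pick them up or squeeze them, push gently since they are glass, and leave the spice jar, the tea infuser ball, the tulip magnet and the mug where they are.

Things in the scene. Friction and masses are not known exactly. Their poses are not given: they have to be found in the camera images.
- salt: Salt shaker: clear glass, 40 x 40 mm square, with a domed round steel cap (35 mm), 88 mm high in all, about 0.13 kg. Origin: centre of its underside; z axis: base to cap. Starts toppled 40 degrees to the rack's left (+y): one bottom edge on the top tier's floor, one side resting on the side wall, cap 20 mm out beyond the wall. Pushed in and up at the cap, it turns up about that edge.
- pepper: Pepper shaker: like the salt shaker in glass, size and mass (40 x 40 mm, 88 mm high) but with a flat-topped cap. Origin: centre of its underside; z axis: base to cap. Starts toppled 40 degrees in the same way over the top tier's front wall (the rack's -x side, nearest the robot). Either shaker drops onto its base by itself once within about 25 degrees of upright.
- top_tier (a point): Centre of the top tier's floor, 186 mm above the shelf; x to the rack's back (away from the robot), y to its left, z up. The rack is a fixed stack of three equal white plastic trays, inside 180 mm (x) by 250 mm (y), walls 32 mm above the floor, 3 mm thick with a rim 4 mm further out, 14 mm square leg sockets in the corners, as high as the walls.
- spice_jar: Small round spice jar, 38 mm diameter, 62 mm high, standing in the back right part of the top tier. Origin: centre of its underside. To be left alone.
- infuser: Steel tea infuser ball, about 50 mm across and 54 mm high with its loop, on the middle tier. Origin: underside. To be left alone.
- tulip: Red ceramic magnet shaped like a tulip, about 70 x 40 x 8 mm, lying on the bottom tier. Origin: underside, near its middle. To be left alone.
- mug: White mug, 80 mm diameter, 92 mm high, on the shelf to the left of the rack. Origin: centre of its underside. To be left alone.
Things that resemble listed ones, but are neither listed nor needed, are in the scene too. Leave any orange look-alike of the pepper alone. What is shaped like the salt but green is not meant.

How it is judged:
By the outcome, as a careful person would: the job done as asked, in the order asked, and still so for the second after the job is handed in, with the robot touching nothing.
It also fails if it takes over 58 s, if anything falls off the work surface, if the arm or the gripper's body presses on something with over 40 N, if the wrist force passes 120 N, or if a joint passes its speed limit or range.

### The arm

A 6-joint arm with a two-finger parallel gripper is mounted at the origin on the work surface. World frame = base frame: x ahead of the robot, y to its left, z up, the work surface at z = 0. Lengths are in mm, angles in rad, forces in N, time in s.
With the tool pointing down it reaches from about 400 to 825 mm from the base axis. Payload 7 kg.
Tool frame: the origin (TCP) lies at the very end of the fingers, on their centre line; the grasp point (between the pads) lies 19 mm behind it; z points along the fingers, y is the line along which they close (so a half turn about z gives the same grasp; the last joint's range is limited). The gripper opens to 88 mm and grips with 3 to 60 N. Pads are 19 mm wide; open, the fingers measure 130 mm over their backs; the gripper's body (78 mm by 193 mm) begins 47 mm behind the grasp point.
Start: joints at [1.614, 0.359, 0.012, 0, -1.224, -0.288], TCP at [163.605, 654.85, 226.561] pointing down, gripper open.
Joint ranges: [-3.07, 3.07], [-1.43, 2.12], [-1.02, 1.25], [-3.03, 1.67], [-3.05, -0], [-3.03, 3.03]. Speed limits (rad/s): [2.39, 2.39, 3.01, 3.14, 3.14, 3.14].

### API

Orientations are given as a unit quaternion [x, y, z, w].
In Python, from plant import bot gives the robot as it stands. Calls block until the motion is done:
- bot.move_ptp(position, orientation): joint-space move of the TCP to a pose.
- bot.line_to(position, velocity=150, ori=None): straight line of the TCP; ori=None keeps the orientation; velocity is the mean speed in mm/s.
- bot.move_joints(angles): joint-space move.
- bot.move_gripper(opening, force=None): finger opening in mm; force is the grip in N (None keeps the last); returns when the fingers have stopped.
- bot.pause(seconds).
- bot.solve_ik(position, orientation): joint angles nearest the present ones, or None.
- bot.read_state(): the state.
- bot.camera(name): name is "scene" or "top" or "wrist"; returns the picture (384x512x3 uint8, red, green, blue); there is no depth.
- bot.get_calibration(name): a dict with "fx", "fy", "cx", "cy" (pixels), "distortion" ([k1, k2, p1, p2, k3] as OpenCV has them; the pictures are not rectified), "view" (4x4, takes a point from world to camera coordinates); the wrist camera has in their place "T_tool_cam" (4x4, takes a point from camera to tool coordinates, whose origin is the TCP and whose axes are the flange's). Camera axes: x right, y up, looking along -z (the intrinsics and any distortion apply to the point x, -y, -z); pixel columns grow to the right and rows downward; lengths in mm; the calibration is good to about 2 mm. A picture is of the moment at which its call begins: read the wrist's pose just before it. get_calibration takes no time and is no camera call.
A pose or a line that the arm cannot do raises bot.Unreachable and nothing moves.
- bot.close_job(): hands the job in; it is judged then, once.
The state is a dict: "t": time; "joint_pos": joint angles; "qvel": joint speeds; "tau": joint torques, N m; "tcp_pos": TCP position; "eef_rot": TCP orientation; "contact_force": force on the tool from outside, world axes, zero at the start; "moment": the same for the moment, N m; "width": finger opening in mm; "finger_force": force on a finger pad.
Only numpy, scipy, OpenCV 4.12 (cv2) and the standard library are available. Lean on these libraries where they do the work, as an engineer would, in place of code of your own. Each camera call takes 0.05 s, during which the arm holds its last target. There are 200 camera calls.

## Working session

There is one attempt and no reset: what is moved stays moved. The work goes in short steps, each a Python script; the robot and the scene stay as the last script left them, time stands still between calls to the robot, and variables do not carry over. Pictures are saved under pics/ and viewed, at most 10 in all, crops included, and the job is handed in when it is done.

```bash
ls; mkdir -p pics
python3 - <<'E'
from plant import bot
import cv2,numpy as np
for n in("scene","top"):
    im=bot.camera(n); cv2.imwrite(f"pics/{n}0.png",cv2.resize(im[:,:,::-1],(800,600),interpolation=cv2.INTER_CUBIC))
    cv2.imwrite(f"pics/{n}_raw.png",im[:,:,::-1])
    c=bot.get_calibration(n); print(n,{k:np.round(v,3).tolist() for k,v in c.items()})
print(bot.read_state())
E
```

```text
pics
scene {'fx': 374.355, 'fy': 374.355, 'cx': 253.165, 'cy': 187.501, 'distortion': [-0.014, 0.0, 0.0, 0.0, 0.0], 'view': [[0.533, 0.846, 0.019, -330.217], [-0.488, 0.289, 0.823, 174.093], [0.691, -0.448, 0.567, -1272.549], [0.0, 0.0, 0.0, 1.0]]}
top {'fx': 351.178, 'fy': 351.178, 'cx': 254.402, 'cy': 190.423, 'distortion': [0.01, 0.0, 0.0, 0.0, 0.0], 'view': [[-0.018, -1.0, -0.002, 52.793], [0.98, -0.018, 0.197, -595.574], [-0.197, 0.002, 0.98, -812.282], [0.0, 0.0, 0.0, 1.0]]}
{'t': 0.1, 'joint_pos': array([ 1.61411057e+00,  3.59330535e-01,  1.11354949e-02, -2.76145026e-04,
       -1.22411310e+00, -2.88098508e-01]), 'qvel': array([-0.00085231, -0.00145056,  0.00272441, -0.00042791,  0.0004962 ,
        0.00093034]), 'tau': array([-1.14636037e-03, -5.84160197e+01,  2.93752617e+01,  7.01575130e+00,
        1.01533189e-02, -4.96433904e-05]), 'tcp_pos': array([163.51767117, 654.43525036, 225.70582277]), 'eef_rot': array([ 9.92513395e-01, -1.22133417e-01, -3.35835548e-06,  7.66964101e-04]), 'contact_force': array([ 0.34207771, -0.03438698, -0.46374714]), 'moment': array([ 0.03710488, -0.00332946,  0.01209399]), 'finger_force': 0.0, 'width': 87.7011787159632}
```

View pics/scene0.png

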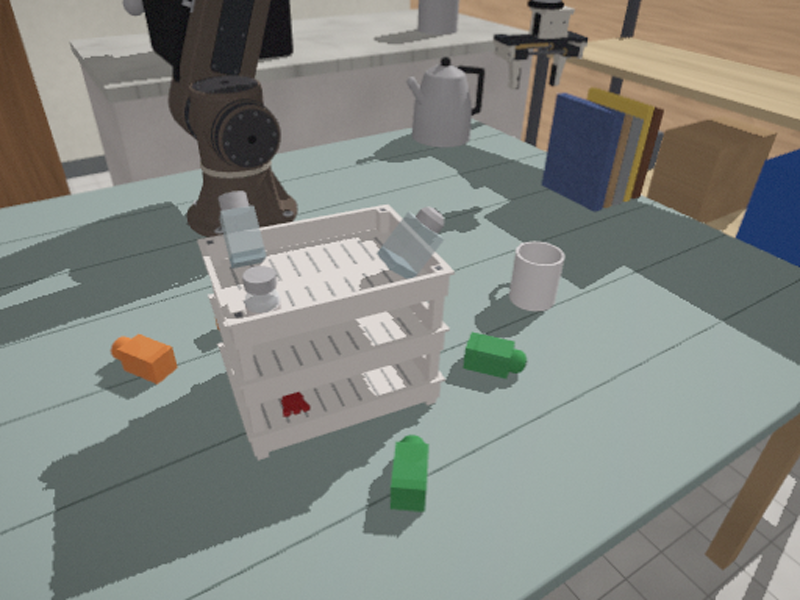

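View pics/top0.png

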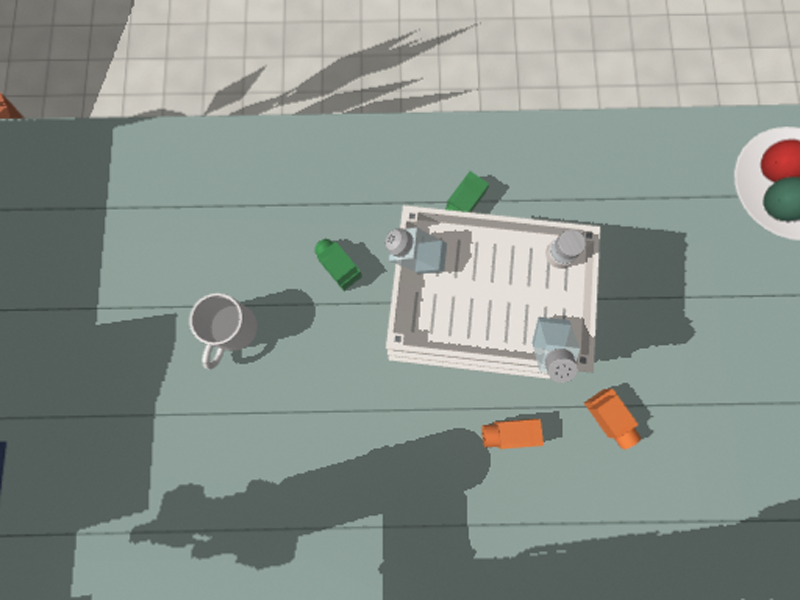

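The scene view shows the rack with the salt cap at about (430,218) and the pepper cap at (233,200). In the top view the salt cap is at (398,240), the pepper cap at (562,367) and the jar at (568,248). The green and orange decoys lie on the shelf. I'll triangulate the caps and rim corners.

```bash
cat > h.py <<'E'
import numpy as np,cv2
from plant import bot
def ray(name,px,scale=1.5625):
    c=bot.get_calibration(name);K=np.array([[c["fx"],0,c["cx"]],[0,c["fy"],c["cy"]],[0,0,1]])
    p=(np.array(px,float)+.5)/scale-.5
    u=cv2.undistortPoints(p.reshape(1,1,2),K,np.array(c["distortion"]))[0,0]
    V=np.array(c["view"]);R=V[:3,:3];d=R.T@np.array([u[0],-u[1],-1]);o=-R.T@V[:3,3]
    return o,d/np.linalg.norm(d)
def tri(a,b):
    (o1,d1),(o2,d2)=ray("top",a),ray("scene",b)
    s,t=np.linalg.lstsq(np.c_[d1,-d2],o2-o1,rcond=None)[0]
    p,q=o1+s*d1,o2+t*d2
    return (p+q)/2,np.linalg.norm(p-q)
def onz(n,px,z):
    o,d=ray(n,px);return o+d*(z-o[2])/d[2]
E
python3 - <<'E'
from h import *
np.set_printoptions(precision=1,suppress=True)
for n,a,b in [("BL",(404,206),(450,270)),("BR",(600,226),(228,325)),("FL",(390,350),(386,208)),("FR",(592,374),(200,240)),("saltcap",(398,241),(431,218)),("pepcap",(562,368),(233,200)),("jar",(571,242),(260,276))]:
    p,e=tri(a,b);print(n,p,e,onz("top",a,218),onz("scene",b,218))
for n,bx,k in (("scene",(120,110,300,230),4.4),("top",(235,120,395,250),5)):
    im=cv2.imread(f"pics/{n}_raw.png")[bx[1]:bx[3],bx[0]:bx[2]]
    cv2.imwrite(f"pics/{n}_crop.png",cv2.resize(im,None,fx=k,fy=k,interpolation=cv2.INTER_CUBIC))
E
```

```text
BL [687.8  30.1 219.4] 4.498873020331014 [689.7  31.9 218. ] [685.4  29.2 218. ]
BR [ 656.3 -227.9  218.7] 1.940529567923729 [ 656.8 -227.2  218. ] [ 654.7 -228.5  218. ]
FL [498.2  54.3 212.2] 1.6815340027677004 [497.2  53.5 218. ] [508.5  49.  218. ]
FR [ 462.8 -200.1  215.6] 0.8482200648886522 [ 462.6 -199.7  218. ] [ 467.7 -200.7  218. ]
saltcap [628.2  40.4 258. ] 1.4936095655947323 [641.1  40.8 218. ] [565.2  86.2 218. ]
pepcap [ 467.6 -150.7  261. ] 1.653870540163148 [ 470.7 -162.7  218. ] [ 377.4 -126.2  218. ]
jar [ 626.8 -179.   245.4] 1.9217259041026222 [ 635.4 -187.2  218. ] [ 584.7 -166.8  218. ]
```

View pics/scene_crop.png

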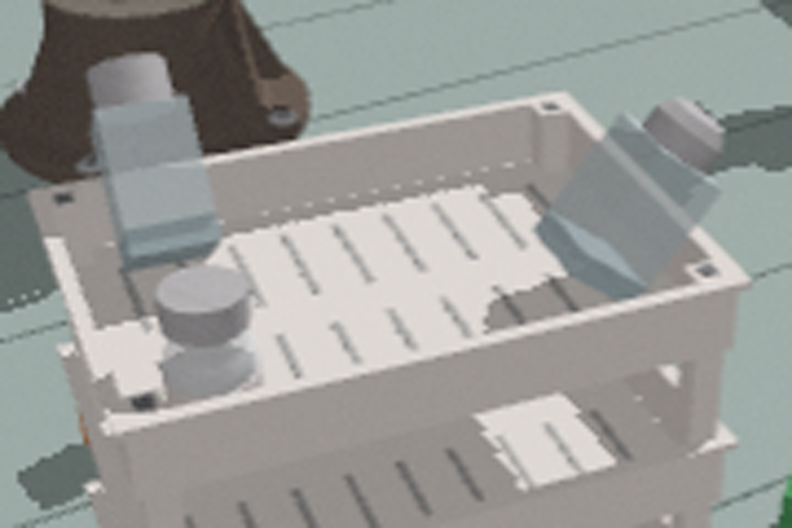

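View pics/top_crop.png

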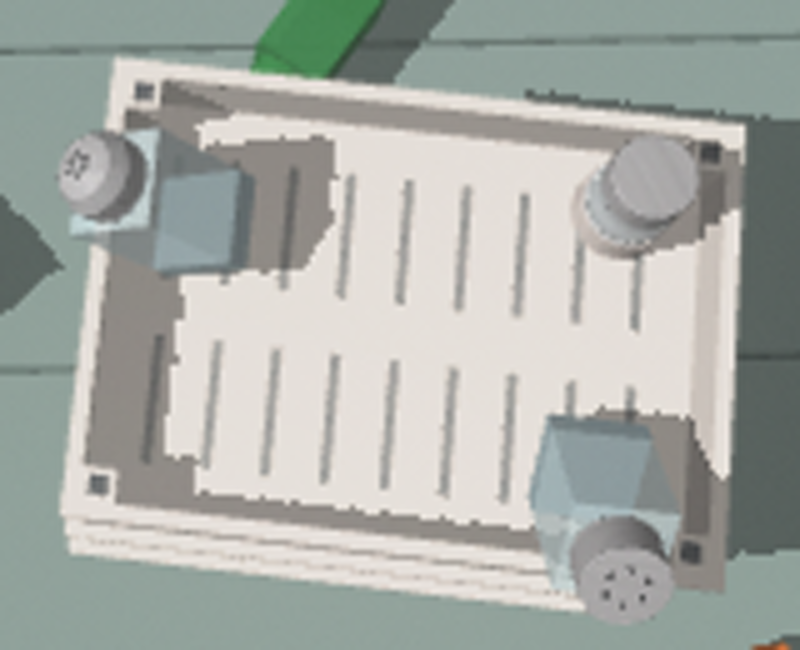

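The crops show the leg-socket holes clearly, so I'll triangulate them to fix the rack frame, then express the caps in that frame.

```bash
cat >> h.py <<'E'
def tric(a,b):  # crop pixels
    T=((np.array(a)+.5)/5+[235,120])*1.5625-.5; S=((np.array(b)+.5)/4.4+[120,110])*1.5625-.5
    return tri(T,S)
def rack():
    M=np.array([[83,118],[83,-118],[-83,-118],[-83,118]],float)
    P=np.array([tric(*q)[0] for q in SOCK])
    c=P[:,:2].mean(0);H=M.T@(P[:,:2]-c);a=np.arctan2(H[0,1]-H[1,0],H[0,0]+H[1,1])
    R=np.array([[np.cos(a),-np.sin(a)],[np.sin(a),np.cos(a)]])
    return P,np.array([*c,P[:,2].mean()-32]),a,R,P[:,:2]-c-M@R.T
SOCK=[((145,92),(707,271)),((710,152),(144,401)),((690,552),(64,198)),((100,485),(550,106))]
E
python3 - <<'E'
from h import *
np.set_printoptions(precision=1,suppress=True)
P,o,a,R,res=rack();print(P,o,a,res)
for n,x,y in (("saltcap top",(80,170),(703,140)),("saltcap mid",(100,175),(683,132)),("pepper top face",(626,584),(127,60)),("pep capmid",(622,565),(131,80)),("salt body lowedge",(250,180),(540,230)),("jar top",(655,178),(202,285))):
    p,e=tric(x,y);print(n,p,e,"rack",(p[:2]-o[:2])@R,p[2]-o[2])
E
```

```text
[[ 675.    20.7  218.3]
 [ 644.3 -212.3  219. ]
 [ 480.2 -190.5  218.3]
 [ 511.    42.5  218.9]] [577.6 -84.9 186.6] -0.1313100112529148 [[-0.4 -0.5]
 [-0.1  0.5]
 [ 0.4  0.5]
 [ 0.2 -0.5]]
saltcap top [630.7  47.9 252.8] 1.9462464590008146 rack [ 35.3 138.6] 66.20637467704486
saltcap mid [627.1  39.9 257.2] 2.443558288823555 rack [ 32.7 130.2] 70.54709180145863
pepper top face [ 464.9 -149.1  269.2] 2.530921975487311 rack [-103.3  -78.4] 82.6166046051905
pep capmid [ 472.2 -150.4  262.8] 3.1624033297092025 rack [-95.9 -78.7] 76.14305247684086
salt body lowedge [629.5 -26.3 229.6] 14.559602540479357 rack [43.7 64.9] 42.9498948309932
jar top [ 624.8 -178.8  248.3] 2.380811003971403 rack [ 59.1 -86.9] 61.667240938997736
```

The rack fit is within 0.5 mm, with the floor at z = 186.6. The caps sit where a 40° topple predicts: salt at x_r ≈ 34, pepper at y_r ≈ -78. I'll push the salt first with closed fingers, in small force-checked steps.

```bash
cat >> h.py <<'E'
from scipy.spatial.transform import Rotation as Ro
_,O,A,RR,_=rack()
def W(x,y,z): return np.r_[O[:2]+RR@[x,y],O[2]+z]
def down(xr):   # tool x along rack direction xr (either sign, nearest joint solution)
    x=np.r_[RR@np.array(xr,float),0];z=np.array([0,0,-1.]);best=None
    return [Ro.from_matrix(np.c_[s*x,np.cross(z,s*x),z]).as_quat() for s in(1,-1)]
def pick(pos,qs):
    j=bot.read_state()["joint_pos"];c=[(np.abs(k-j).max(),i) for i,q in enumerate(qs) if (k:=bot.solve_ik(pos,q)) is not None]
    print(c);return qs[min(c)[1]]
def push(pts,v=25,lim=5):
    f0=bot.read_state()["contact_force"];log=[]
    for p in pts:
        bot.line_to(p,v);f=bot.read_state()["contact_force"]-f0;log.append(np.round(f,1).tolist())
        if np.linalg.norm(f)>lim: print("LIMIT at",p);break
    print(log)
def snap(tag):
    ims=[]
    for n,bx in(("scene",(120,100,300,235)),("top",(225,120,405,255))):
        ims.append(cv2.resize(bot.camera(n)[bx[1]:bx[3],bx[0]:bx[2],::-1],(400,300),interpolation=cv2.INTER_CUBIC))
    cv2.imwrite(f"pics/{tag}.png",np.hstack(ims))
E
python3 - <<'E'
from h import *
bot.move_gripper(0,10)
p=W(34,178,130);q=pick(p,down([0,-1]))
bot.move_ptp(p,q)
bot.line_to(W(34,178,48),120)
print(bot.read_state()["tcp_pos"],W(34,178,48),bot.read_state()["t"])
push([W(34,y,48) for y in np.arange(172,118,-6)])
bot.line_to(W(34,180,50),120); bot.line_to(W(34,180,150),200)
print(bot.read_state()["t"]); snap("salt1")
E
```

```text
[(np.float64(1.1736118334049572), 0), (np.float64(2.8579205850790244), 1)]
[635.11993075  87.25717608 235.42119091] [634.62782467  87.09370973 234.61402871] 4.9833
[[0.3, -0.6, -0.2], [0.1, -0.1, 0.3], [0.5, 0.3, 0.2], [-0.7, 0.5, 0.1], [-0.2, 0.1, 0.4], [-0.3, 0.9, 0.7], [0.7, 0.4, -0.4], [0.2, -0.6, -0.8], [-1.0, 0.2, -0.5]]
9.775
```

View pics/salt1.png

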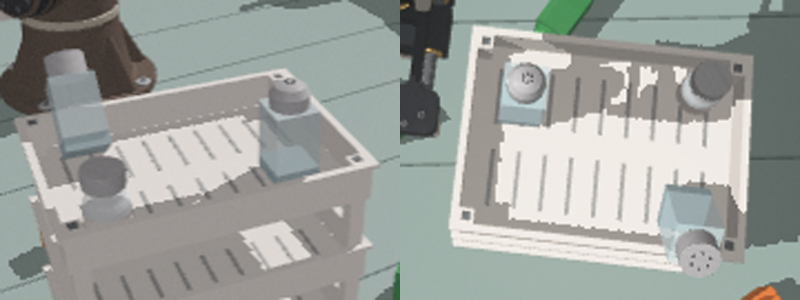

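The salt now stands upright: its cap is at about (526,80) in the right panel, on a vertical body. The jar and pepper haven't moved. Pepper next.

Run:
```python
from h import *
p=W(-145,-78,150);q=pick(p,down([1,0]))
bot.move_ptp(p,q)
bot.line_to(W(-145,-78,48),120)
print(bot.read_state()["tcp_pos"],W(-145,-78,48),bot.read_state()["t"])
push([W(x,-78,48) for x in np.arange(-137,-84,6)])
bot.line_to(W(-147,-78,50),120); bot.line_to(W(-147,-78,160),200)
s=bot.read_state();bot.move_ptp(W(-120,250,200),q)
print(bot.read_state()["t"]); snap("pep1")
```

```text
[(np.float64(1.896807880712886), 0), (np.float64(1.244784772876907), 1)]
[ 424.18613448 -143.25220311  235.20402358] [ 423.64995116 -143.26543788  234.61402871] 12.075
[[-0.9, -0.6, -1.3], [0.4, -0.3, -1.2], [-0.4, 0.3, -1.1], [-1.3, 0.7, -1.2], [-0.3, -0.6, -0.8], [-1.0, -0.3, -1.1], [-0.6, -0.6, -0.4], [-0.3, -0.0, -0.6], [-0.2, -0.3, -0.2]]
18.2667
```

View pics/pep1.png

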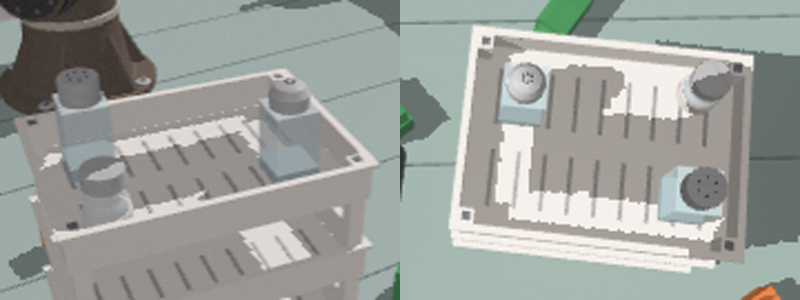

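Both shakers look upright. The pepper cap is at (78,74) in the scene panel and (705,188) in the top panel, so I'll check cap heights before handing in.

Run:
```python
from h import *
k=400/180
for n,t,s in(("pepper",(706,187),(78,74)),("salt",(527,78),(290,82))):
    T=((np.array(t)-[400,0]+.5)/k+[225,120])*1.5625-.5;S=((np.array(s)+.5)/k+[120,100])*1.5625-.5
    p,e=tri(T,S);print(n,np.round((p[:2]-O[:2])@RR,1),round(p[2]-O[2],1),round(e,1))
bot.close_job()
```

```text
pepper [-44.  -78.2] 88.6 2.6
salt [33.1 78.3] 87.1 2.1
the job is handed in; nothing more can be done
```

Both shakers now stand upright on the top tier's floor (cap tops measured 87–89 mm above it, against 88 mm expected), the jar was not disturbed in the pictures, the hand is clear, and the job was handed in at about 18 s.

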